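Shut the red air valve in the bench air box

TASK

Slide the cover of the blue air box on the bench fully open by pushing its yellow lip away from you, then push the red valve handle round until it stands square across its pipe, fully shut. Leave the black handle as it is, the cover open, and the bottle, gear puller and wrench where they are.

Things in the scene. Friction and masses are not known exactly. Their poses are not given: they have to be found in the camera images.
- airbox: Fixed blue steel box, 370 (x) x 380 (y) mm, walls 5 thick, 70 high; outside rails to 80 mm. Origin at bench level under the middle of the valve compartment; +x away from the robot, +y left. Compartment inside x -95..+97, y -185..+185 mm: two quarter-turn valves side by side, pipes along x, 150-180 mm apart; pipes and bodies end 40 mm above the bench. The cover parks over x +85..+265.
- cover (a joint): Position of the flat aluminium sliding cover (180 x 376 x 4 mm, top face 74 mm above the bench), in m: 0 = over the valves, 0.17 = end stop, fully open. It slides along the box's +x, needs about 3 to 5 N and stays where it is left.
- cover_lip (a point): Middle of the top edge, 98 mm above the bench, of the yellow upright lip on the cover: 100 mm wide along the box's y, 6 mm thick along x, 24 mm high above the cover. It lies 15 mm beyond the cover's near edge and moves with the cover. Its flat near face is what to push on.
- red_handle (a joint): Angle of the red (marked) valve handle in rad: 0 = along its pipe, pointing at the box's -x (open); 1.571 = end stop, square across the pipe, pointing at the box's +y (shut). Turns clockwise seen from above; needs about 0.15 N m and stays where it is left.
- red_pivot (a point): Point on the upright turning axis of the red valve, at the handle's mid height, 50 mm above the bench. Its x and y axes are the box's.
- red_tip (a point): Outer end of the red handle at mid height, 75 mm from the turning axis. The red sleeve is a straight bar 12 mm wide and 16 mm high (42 to 58 mm above the bench), from 19 to 75 mm from the axis; the hub has radius 11 mm. Hidden under the cover until it is slid open.
- black_pivot (a point): The same point on the black valve, which may be left or right of the red one.
- black_tip (a point): Outer end of the black handle, of the same shape, size and travel as the red one and also found near its open position. It is to be left alone.
- oil_center (a point): Centre, 80 mm up, of a loose white oil bottle, 64 mm across and 160 mm tall, standing left of the box.
- puller_center (a point): Point on the axis, 62 mm up, of a loose three-jaw steel gear puller, about 106 mm across and 124 mm tall, standing on its jaws right of the box.
- wrench_center (a point): Middle of a loose steel wrench 170 mm long, lying flat across the bench in front of the box.

How it is judged:
By the outcome, as a careful person would: the job done as asked, in the order asked, and still so for the second after the job is handed in, with the robot touching nothing.
It also fails if it takes over 54 s, if anything falls off the work surface, if the arm or the gripper's body presses on something with over 40 N, if the wrist force passes 120 N, or if a joint passes its speed limit or range.

ROBOT

A 6-joint arm with a two-finger parallel gripper is mounted at the origin on the work surface. World frame = base frame: x ahead of the robot, y to its left, z up, the work surface at z = 0. Lengths are in mm, angles in rad, forces in N, time in s.
With the tool pointing down it reaches from about 300 to 775 mm from the base axis. Payload 14.6 kg.
Tool frame: the origin (TCP) lies at the very end of the fingers, on their centre line; the grasp point (between the pads) lies 19 mm behind it; z points along the fingers, y is the line along which they close (so a half turn about z gives the same grasp; the last joint's range is limited). The gripper opens to 94 mm and grips with 3 to 60 N. Pads are 16 mm wide; open, the fingers measure 119 mm over their backs; the gripper's body (75 mm by 177 mm) begins 78 mm behind the grasp point.
Start: joints at [1.215, 0.3, 1.521, -0, 1.321, -0.067], TCP at [156.639, 527.213, 205.446] pointing down, gripper open.
Joint ranges: [-3.03, 3.03], [-0.79, 2.21], [0.23, 2.52], [-1.04, 4.18], [0, 3.07], [-2.55, 2.55]. Speed limits (rad/s): [2.22, 2.22, 2.57, 3.14, 3.14, 3.14].

INTERFACE

Orientations are given as [roll, pitch, yaw] about the fixed x, y, z axes, in that order (R = Rz(yaw) Ry(pitch) Rx(roll)).
In Python, from cell import manip, eyes, ticket gives the robot as it stands. The module is installed in compiled form; this text tells all that it offers.
- The arm moves only by the tool arm_command, never from a script. Its argument "plan" is a list of rows, each a list of 5 numbers: the opening, from -1 (shut) to 1 (fully open), then the shift along the tool's x, y, z in m, then the turn about the tool's z in rad. In form: [[jaw, dx, dy, dz, roll], ...]. A call has 1 to 20 rows; each row shifts and turns the commanded pose from where the row before left it, along the tool's axes as they then stand; what a row does not reach is not made up. A row lasts 1/8 s, in which the tool goes at most 62.5 mm and 10.7 degrees, less where a joint would pass 70% of its speed; a pose out of reach is approached as far as the arm can. A call is refused whole if a number of a shift passes 0.0625 or a number of a turn 0.188, either way. A call with a gripper value outside its range is refused whole. The fingers move at their own pace and stop on an object; "newtons" is the grip in N (left out, the last holds). Time passes only in rows, so rows that do not move let the fingers close. It gives the time, the measured TCP pose, the force, the opening and the grip force at its end, in the units of the state.
- manip.read_state(): the state, without advancing time (a new reading comes with each control period).
- eyes.camera(name): name is "side" or "top"; returns a dict with "img" (420x560x3 uint8, blue, green, red), "z_map" (420x560 float32, mm along the optical axis (not along the pixel's ray), 0 where there is no reading), "fx", "fy", "cx", "cy" (pixels), "eye" and "orientation" of the camera in the world. Camera axes: x right, y down, z forward; pixel columns grow to the right and rows downward; lengths in mm; the calibration is good to about 2 mm. A picture is of the moment at which its call begins.
- ticket.sign_off(): hands the job in; it is judged then, once.
The state is a dict: "clock": time; "joints": joint angles; "qd": joint speeds; "effort": joint torques, N m; "eef_pos": TCP position; "eef_rot": TCP orientation; "wrist_force": force on the tool from outside, world axes, zero at the start; "moment": the same for the moment, N m; "finger_gap": finger opening in mm; "finger_force": force on a finger pad.
Only numpy, scipy, OpenCV 4.12 (cv2) and the standard library are available. Lean on these libraries where they do the work, as an engineer would, in place of code of your own. Each camera call takes 0.05 s, during which the arm holds its last target. There are 200 camera calls.

## Working session

There is one attempt and no reset: what is moved stays moved. The work goes in short steps, Python scripts to look and compute and a tool call to move; the robot and the scene stay as the last step left them, time stands still between calls to the robot, and variables do not carry over. Pictures are saved under pics/ and viewed, at most 10 in all, crops included, and the job is handed in when it is done.

Besides the shell and the picture viewer there is one more tool, called after ">>>" by a JSON object that holds its "fn" and its "kwargs", one argument or row to a line. arm_command: Moves the arm, as the interface text tells. Its arguments: {"type":"object","properties":{"plan":{"type":"array"},"newtons":{"type":"number"}},"required":["plan"]}

```bash
mkdir -p pics; cat > h.py <<'E'
import numpy as np, cv2
from cell import manip, eyes, ticket
from scipy.spatial.transform import Rotation as R
def cam(n): 
    c=eyes.camera(n); np.save(f'/tmp/{n}.npy',c,allow_pickle=True); return c
def old(n): return np.load(f'/tmp/{n}.npy',allow_pickle=True).item()
def rot(c):
    o=np.array(c['orientation'],float)
    return o if o.shape==(3,3) else (R.from_quat(o).as_matrix() if o.size==4 else R.from_euler('xyz',o).as_matrix())
def p(c,u,v,z=None):
    d=rot(c)@np.array([(u-c['cx'])/c['fx'],(v-c['cy'])/c['fy'],1]); e=np.array(c['eye'])
    if z is None: return e+d*float(c['z_map'][int(v),int(u)])
    return e+d*(z-e[2])/d[2]
E
python3 - <<'E'
from h import *
for n in('top','side'):
    c=cam(n); cv2.imwrite(f'pics/{n}1.png',c['img']); print(n,c['eye'],c['orientation'],c['fx'])
print(manip.read_state())
E
```

```text
top [ 332.5544198    40.58222508 1198.52897684] [-2.9266799  -0.00349274 -1.44172925] 535.8517522721662
side [ 279.68774724 -589.88683072  727.23040586] [-2.29700807 -0.01621187 -0.37291549] 399.4486326647878
{'clock': 0.1, 'joints': array([ 1.21538262e+00,  3.00409336e-01,  1.52149777e+00,  1.98707139e-05,
        1.32069010e+00, -6.66006608e-02]), 'qd': array([ 2.33147789e-05, -2.41877847e-03, -2.51445888e-03,  1.25064093e-03,
        1.26376129e-03, -3.95652304e-05]), 'effort': array([ 4.91677529e-04, -5.32647228e+01, -3.53277218e+01,  7.09792553e-02,
        2.34451942e-02, -7.32578951e-05]), 'eef_pos': array([156.56804554, 527.01041298, 204.95545122]), 'eef_rot': array([-3.14059162e+00, -8.60588329e-05,  2.85277463e+00]), 'wrist_force': array([ 0.29680655, -0.04435925,  0.79472335]), 'moment': array([-0.00306878, -0.05623235, -0.04358275]), 'finger_force': 0.0, 'finger_gap': 94.01247951733289}
```

View pics/top1.png

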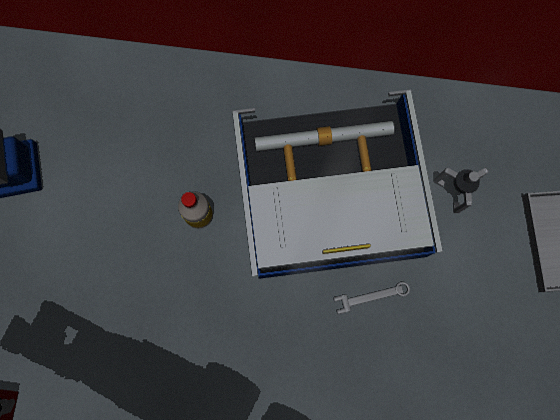

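View pics/side1.png

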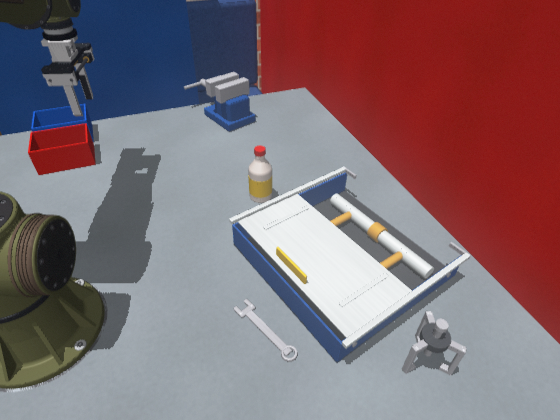

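The top view shows the cover closed, with the yellow lip running from about (323,250) to (370,245). The rails run (236,112)-(255,275) and (408,93)-(438,250), the bottle is at (195,208), the puller at (465,182) and the wrench at (372,297).

```bash
python3 - <<'E'
from h import *
c=old('top')
for u,v,z in [(323,249.5,98),(370,244.5,98),(236,112,80),(255,275,80),(408,93,80),(438,250,80),(189,199,160),(467,182,124),(338,304,5),(404,289,5),(253,270,74),(434,247,74)]:
    print(u,v,p(c,u,v,z).round(0),p(c,u,v).round(0))
h=cv2.cvtColor(c['img'],cv2.COLOR_BGR2HSV)
m=((h[...,0]>22)&(h[...,0]<34)&(h[...,1]>150)&(h[...,2]>90)).astype('u1');m[:,:300]=0;m[:235]=0
print(cv2.minAreaRect(np.argwhere(m)[:,::-1].astype('f4')),m.sum())
E
```

```text
323 249.5 [501. -42.  98.] [504. -44.  74.]
370 244.5 [ 524. -138.   98.] [ 528. -142.   75.]
236 112 [785. 182.  80.] [784. 182.  81.]
255 275 [432.  91.  80.] [433.  91.  73.]
408 93 [ 880. -194.   80.] [ 877. -193.   86.]
438 250 [ 534. -284.   80.] [ 534. -284.   79.]
189 199 [558. 238. 160.] [557. 238. 162.]
467 182 [ 676. -322.  124.] [ 685. -332.   95.]
338 304 [399. -95.   5.] [400. -96.   1.]
404 289 [ 451. -237.    5.] [ 451. -237.    2.]
253 270 [442.  97.  74.] [442.  96.  80.]
434 247 [ 540. -277.   74.] [ 541. -278.   69.]
((346.5445861816406, 247.8419952392578), (2.3281049728393555, 45.26871109008789), 82.56858825683594) 89
```

>>> {"fn": "arm_command", "kwargs": {
  "plan": [
    [-1,0,0,0,0.1715],
    [-1,0,0,0,0.1715],
    [-1,0,0,0,0.1715],
    [-1,0,0,0,0.1715],
    [-1,0,0,0,0.1715],
    [-1,0,0,0,0.1715],
    [-1,-0.049,0.0104,0,0],
    [-1,-0.049,0.0104,0,0],
    [-1,-0.049,0.0104,0,0],
    [-1,-0.049,0.0104,0,0],
    [-1,-0.049,0.0104,0,0],
    [-1,-0.049,0.0104,0,0],
    [-1,-0.049,0.0104,0,0],
    [-1,-0.049,0.0104,0,0],
    [-1,-0.049,0.0104,0,0],
    [-1,-0.049,0.0104,0,0],
    [-1,-0.049,0.0104,0,0],
    [-1,-0.049,0.0104,0,0],
    [-1,-0.049,0.0104,0,0],
    [-1,-0.049,0.0104,0,0]
  ],
  "newtons": 20
}}

```text
clock: 2.6
eef_pos: [469.7, -102.2, 205.3]
eef_rot: [-3.141, -0.0, 1.824]
wrist_force: [-0.3, 1.5, 0.5]
finger_gap: 0.6
finger_force: 0.0
```

>>> {"fn": "arm_command", "kwargs": {
  "plan": [
    [-1,0,0,0.03,0],
    [-1,0,0,0.03,0],
    [-1,0,0,0.03,0],
    [-1,0,0,0.033,0],
    [-1,0,0.01,0,0],
    [-1,0,0.01,0,0],
    [-1,0,0,0,0]
  ]
}}

```text
clock: 3.48
eef_pos: [490.0, -95.4, 83.7]
eef_rot: [3.14, 0.001, 1.824]
wrist_force: [-0.0, -0.3, 0.9]
finger_gap: 0.6
finger_force: 0.0
```

```bash
python3 - <<'E'
from h import *
c=cam('side'); cv2.imwrite('pics/s2.png',cv2.resize(c['img'][200:350,200:400],None,fx=4,fy=4,interpolation=2)); print(manip.read_state()['eef_pos'])
E
```

```text
[489.43329554 -95.40728977  83.38754833]
```

View pics/s2.png

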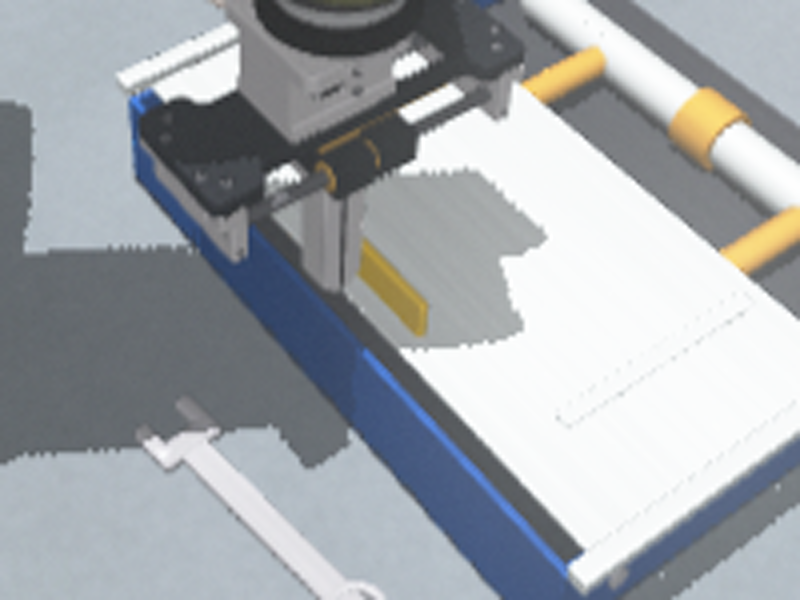

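The picture shows the closed fingers (tip about (335,285)) just in front of the yellow lip, and clear of the cover. Next I push.

>>> {"fn": "arm_command", "kwargs": {
  "plan": [
    [-1,0,0.005,0,0],
    [-1,0,0.005,0,0],
    [-1,0,0.01,0,0],
    [-1,0,0.01,0,0],
    [-1,0,0.01,0,0],
    [-1,0,0.01,0,0],
    [-1,0,0.01,0,0],
    [-1,0,0.01,0,0],
    [-1,0,0.01,0,0],
    [-1,0,0.01,0,0],
    [-1,0,0.01,0,0],
    [-1,0,0.01,0,0],
    [-1,0,0.01,0,0],
    [-1,0,0.01,0,0],
    [-1,0,0.01,0,0],
    [-1,0,0.01,0,0],
    [-1,0,0.005,0,0],
    [-1,0,0.005,0,0]
  ]
}}

```text
clock: 5.78
eef_pos: [643.8, -55.4, 82.4]
eef_rot: [-3.141, -0.0, 1.824]
wrist_force: [-3.5, 1.1, -0.2]
finger_gap: 0.4
finger_force: 1.4
```

>>> {"fn": "arm_command", "kwargs": {
  "plan": [
    [-1,0,0.003,0,0],
    [-1,0,0.003,0,0],
    [-1,0,0.002,0,0]
  ]
}}

```text
clock: 6.15
eef_pos: [651.4, -53.4, 82.4]
eef_rot: [-3.141, -0.0, 1.824]
wrist_force: [-2.9, 0.9, -0.1]
finger_gap: 0.7
finger_force: 1.3
```

>>> {"fn": "arm_command", "kwargs": {
  "plan": [
    [-1,0,0.002,0,0],
    [-1,0,0.002,0,0],
    [-1,0,0.001,0,0]
  ]
}}

```text
clock: 6.52
eef_pos: [654.4, -52.6, 82.4]
eef_rot: [-3.136, -0.001, 1.824]
wrist_force: [-23.7, -1.8, 10.5]
finger_gap: 0.4
finger_force: 11.8
```

>>> {"fn": "arm_command", "kwargs": {
  "plan": [
    [-1,0,0.002,0,0],
    [-1,0,0.001,0,0]
  ]
}}

```text
clock: 6.78
eef_pos: [654.5, -52.6, 82.4]
eef_rot: [-3.129, -0.002, 1.823]
wrist_force: [-49.0, -5.4, 22.0]
finger_gap: 0.5
finger_force: 24.6
```

>>> {"fn": "arm_command", "kwargs": {
  "plan": [
    [-1,0,-0.01,0,0],
    [-1,0,-0.01,0,0],
    [-1,0,0,-0.04,0],
    [-1,0,0,-0.04,0],
    [-1,0,0,-0.04,0],
    [-1,0,-0.05,0,0],
    [-1,0,-0.05,0,0],
    [-1,0,-0.05,0,0],
    [-1,0,-0.05,0,0],
    [-1,0,0,0,0]
  ]
}}

```text
clock: 8.02
eef_pos: [444.4, -107.1, 203.2]
eef_rot: [3.14, 0.001, 1.822]
wrist_force: [1.0, -0.4, 0.3]
finger_gap: 0.5
finger_force: 0.0
```

```bash
python3 - <<'E'
from h import *
c=cam('top'); cv2.imwrite('pics/t2.png',cv2.resize(c['img'][80:280,220:480],None,fx=3,fy=3,interpolation=2))
E
```

```text
(no output)
```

View pics/t2.png

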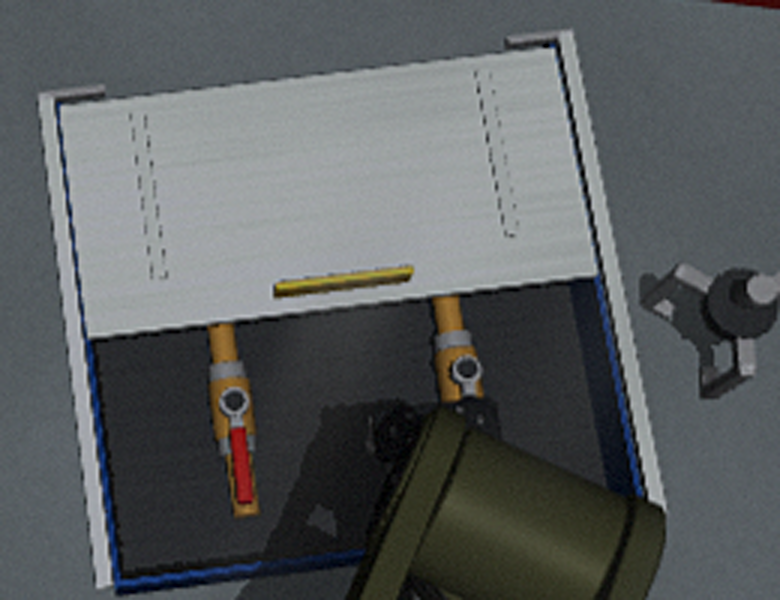

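The cover is open, with its lip at crop (274,289)-(412,270). The red handle is the left valve: hub at crop (234,402), tip at (244,502). The black valve's hub is at (466,370).

```bash
python3 - <<'E'
from h import *
c=old('top'); f=lambda a,b,z:p(c,220+a/3,80+b/3,z)
P=f(234,402,58);T=f(244,502,58);B=f(466,370,58);L=(f(275,287,98)+f(412,269,98))/2
ex=np.array([np.cos(.253),np.sin(.253)]);ey=np.array([-ex[1],ex[0]])
d=(T-P)[:2]
for n,q in(('P',P),('T',T),('B',B),('L',L)): print(n,q.round(1),(q-P)[:2]@ex,(q-P)[:2]@ey)
print(np.hypot(*d), c['z_map'][80+502//3-8,220+241//3], f(241,470,58),p(c,220+241//3,80+470//3))
E
```

```text
P [577.2  17.2  58. ] 0.0 0.0
T [505.6   1.3  58. ] -73.33142875313958 2.6087753581668256
B [ 622.7 -147.6   58. ] 2.837569419293796 -170.9440261739326
L [668.3 -48.6  98. ] 71.70777025736969 -86.4648854653204
73.37781784603685 1152.0616 [528.29515355   6.19865502  58.        ] [529.96873107   7.02929679  56.13951473]
```

>>> {"fn": "arm_command", "kwargs": {
  "plan": [
    [-1,0.013,0.0275,0,0],
    [-1,0.013,0.0275,0,0],
    [-1,0.013,0.0275,0,0],
    [-1,0.013,0.0275,0,0],
    [-1,0,0,0.039,0],
    [-1,0,0,0.039,0],
    [-1,0,0,0.039,0],
    [-1,0,0,0.039,0],
    [-1,0,0,0,0]
  ]
}}

```text
clock: 9.2
eef_pos: [538.9, -28.1, 44.1]
eef_rot: [-3.137, -0.002, 1.824]
wrist_force: [-0.1, -1.2, 0.2]
finger_gap: 0.4
finger_force: 0.0
```

```bash
python3 - <<'E'
from h import *
s=manip.read_state();print(s['eef_pos'],s['eef_rot'],s['wrist_force'])
c=cam('side'); cv2.imwrite('pics/s3.png',cv2.resize(c['img'][170:320,230:430],None,fx=4,fy=4,interpolation=2))
E
```

```text
[538.85687138 -28.06780334  44.07173819] [-3.13747721e+00 -1.66190662e-03  1.82429488e+00] [-0.13172359 -1.22716879  0.24441237]
```

View pics/s3.png

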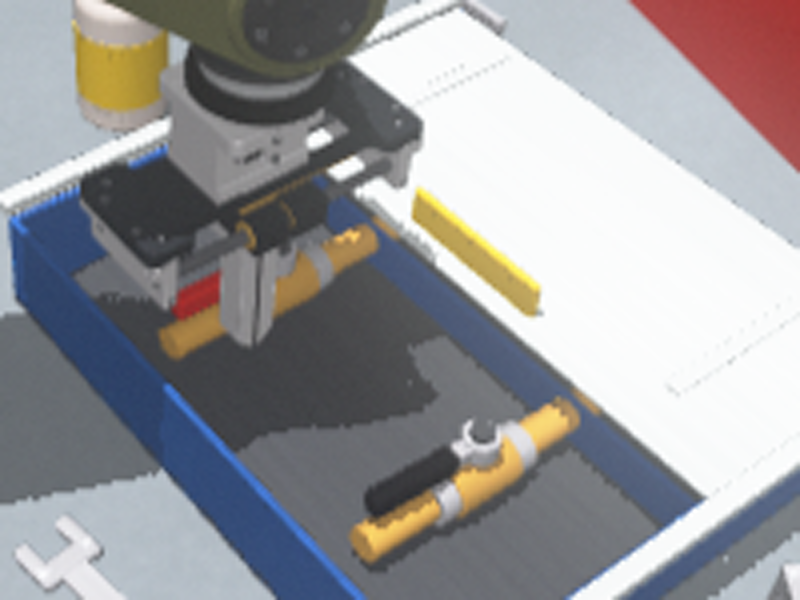

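The fingers stand in the compartment on the right of the red sleeve, at crop (250,330). The black handle is far away and clear.

>>> {"fn": "arm_command", "kwargs": {
  "plan": [
    [-1,0.007,-0.001,-0.004,0],
    [-1,0.007,-0.001,0,0],
    [-1,0.006,0,0,0],
    [-1,0.0085,-0.0015,0,0],
    [-1,0.0085,-0.0015,0,0],
    [-1,0.0095,0.0018,0,0],
    [-1,0.0095,0.0018,0,0],
    [-1,0.006,0.004,0,0],
    [-1,0.006,0.004,0,0],
    [-1,0.006,0.004,0,0],
    [-1,0.0035,0.0045,0,0],
    [-1,0.0035,0.0045,0,0],
    [-1,0.003,0.005,0,0]
  ]
}}

```text
clock: 10.88
eef_pos: [542.4, 59.1, 50.3]
eef_rot: [-3.141, -0.0, 1.824]
wrist_force: [-1.6, -3.9, 3.1]
finger_gap: 0.6
finger_force: 1.9
```

>>> {"fn": "arm_command", "kwargs": {
  "plan": [
    [-1,0,0.002,0,0],
    [-1,0,0.002,0,0]
  ]
}}

```text
clock: 11.12
eef_pos: [545.9, 60.3, 50.3]
eef_rot: [-3.141, -0.001, 1.824]
wrist_force: [-3.4, 1.1, 2.7]
finger_gap: 0.9
finger_force: 2.2
```

>>> {"fn": "arm_command", "kwargs": {
  "plan": [
    [-1,0,0.001,0,0],
    [-1,0,0.001,0,0]
  ]
}}

```text
clock: 11.38
eef_pos: [548.0, 60.5, 50.3]
eef_rot: [-3.141, -0.0, 1.824]
wrist_force: [-4.8, 1.5, 2.9]
finger_gap: 0.6
finger_force: 1.9
```

>>> {"fn": "arm_command", "kwargs": {
  "plan": [
    [-1,0,0.001,0,0],
    [-1,0,0.001,0,0]
  ]
}}

```text
clock: 11.62
eef_pos: [550.1, 60.8, 50.4]
eef_rot: [-3.141, -0.0, 1.824]
wrist_force: [-3.6, 1.4, 2.6]
finger_gap: 0.7
finger_force: 2.0
```

>>> {"fn": "arm_command", "kwargs": {
  "plan": [
    [-1,0,0.001,0,0],
    [-1,0,0.001,0,0]
  ]
}}

```text
clock: 11.88
eef_pos: [551.0, 61.2, 50.2]
eef_rot: [-3.139, -0.0, 1.824]
wrist_force: [-14.0, -0.7, 7.3]
finger_gap: 0.6
finger_force: 7.6
```

>>> {"fn": "arm_command", "kwargs": {
  "plan": [
    [-1,0,0.001,0,0],
    [-1,0,0.001,0,0]
  ]
}}

```text
clock: 12.12
eef_pos: [551.4, 61.4, 50.0]
eef_rot: [-3.135, -0.001, 1.824]
wrist_force: [-25.1, -3.8, 15.5]
finger_gap: 0.0
finger_force: 14.6
```

>>> {"fn": "arm_command", "kwargs": {
  "plan": [
    [-1,0,-0.01,0,0],
    [-1,0,-0.015,0,0],
    [-1,0,0,-0.04,0],
    [-1,0,0,-0.04,0],
    [-1,0,0,-0.04,0],
    [-1,0,0,-0.04,0],
    [-1,0.02,-0.05,0,0],
    [-1,0.04,-0.04,0,0],
    [-1,0.05,-0.03,0,0],
    [-1,0.05,0,0,0],
    [-1,0.05,0,0,0],
    [-1,0,0,0,0]
  ]
}}

```text
clock: 13.62
eef_pos: [360.4, 231.0, 210.6]
eef_rot: [3.14, -0.0, 1.828]
wrist_force: [-1.2, -1.0, -0.7]
finger_gap: 0.3
finger_force: 0.0
```

```bash
python3 - <<'E'
from h import *
c=cam('top'); cv2.imwrite('pics/t4.png',cv2.resize(c['img'][80:310,170:490],None,fx=2.5,fy=2.5,interpolation=2))
E
```

```text
(no output)
```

View pics/t4.png

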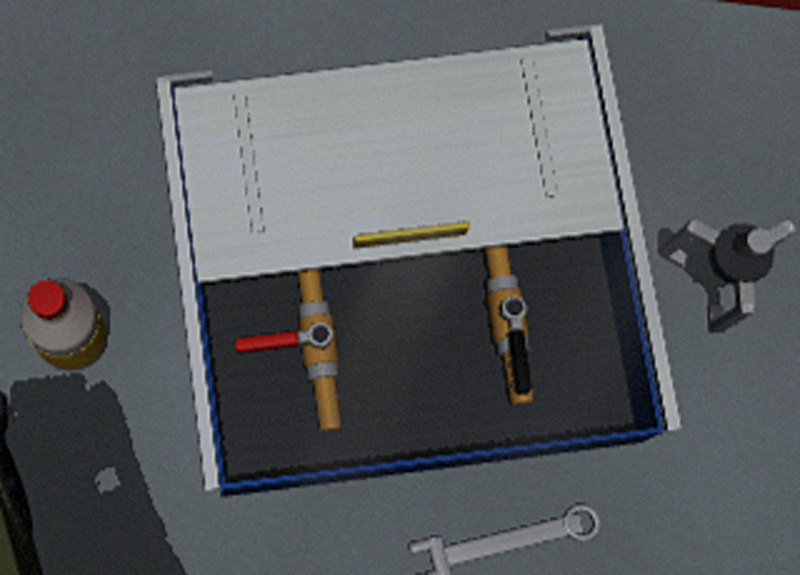

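The red handle, from (320,334) to (237,345), stands square across its pipe and parallel to the lip, and the cover is open. The black handle, bottle, puller and wrench haven't moved, so I'm handing the job in.

```bash
python3 -c "
from cell import ticket
print(ticket.sign_off())"
```

```text
the job is handed in; nothing more can be done
None
```

I slid the cover fully open to its stop, then turned the red valve square to its pipe against its stop. The black handle, bottle, puller and wrench were left untouched, and the job is handed in at about 14 s on the robot clock.

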